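# Snap the hairpin clip onto the sprung brake-lever pin

## Robot

A 6-joint arm with a two-finger parallel gripper is mounted at the origin on the work surface. World frame = base frame: x ahead of the robot, y to its left, z up, the work surface at z = 0. Lengths are in m, angles in rad, forces in N, time in s.
With the tool pointing down it reaches from about 0.375 to 0.9 m from the base axis. Payload 3.1 kg.
Tool frame: the origin (TCP) lies between the finger pads; the fingertips stand 17 mm ahead of it and the grasp point (between the pads) lies 2 mm behind it; z points along the fingers, y is the line along which they close (so a half turn about z gives the same grasp; the last joint's range is limited). The gripper opens to 85 mm and grips with 20 to 120 N. Pads are 22 mm wide; open, the fingers measure 114 mm over their backs; the gripper's body (76 mm by 85 mm) begins 54 mm behind the grasp point. The pads swing forward as they close: fully open they stand 13 mm farther back than shut.
Start: joints at [0.963, 0.527, 1.433, -0, 1.181, -0.178], TCP at [0.26, 0.568, 0.248] pointing down, gripper open.
Joint ranges: [-3.08, 3.08], [-0.75, 2.2], [0.22, 2.44], [-1.43, 4.57], [0, 2.65], [-2.85, 2.85]. Speed limits (rad/s): [2.79, 2.79, 3.14, 3.14, 3.14, 3.14].

## Interface

Orientations are given as a unit quaternion [x, y, z, w].
In Python, from station import sense, vision, order gives the robot as it stands.
- The arm moves only by the shell command python3 -m crank 'ROWS' [OPENING] [FORCE]. ROWS is JSON, a list of rows, each an object with "dp": the shift along the world's x, y, z in units of 30 mm (1.0 is 30 mm), a list of three; "angular": the turn, a rotation vector about the world's x, y, z in degrees, a list of three. In form: [{"dp": [dx, dy, dz], "angular": [ax, ay, az]}, ...]. A call has 1 to 20 rows; each row shifts and turns the commanded pose from where the row before left it; what a row does not reach is not made up. A row lasts 1/10 s, in which the tool goes at most 50 mm and 8.59 degrees, less where a joint would pass 70% of its speed; a pose out of reach is approached as far as the arm can. A call is refused whole if a number of a shift passes 1 or a number of a turn 8.59, either way. A call with a gripper value outside its range is refused whole. OPENING is the closure, from 0 (fully open) to 1 (shut), set as the call begins (- or left out, the last holds). The fingers move at their own pace and stop on an object; FORCE is the grip in N (left out, the last holds). Time passes only in rows, so rows that do not move let the fingers close. It gives the time, the measured TCP pose, the force, the opening and the grip force at its end, in the units of the state.
- sense(): the state, without advancing time (a new reading comes with each control period).
- vision.snapshot(name): name is "side" or "top" or "wrist"; returns a dict with "image" (480x640x3 uint8, blue, green, red), "range_z" (480x640 float32, m along the optical axis (not along the pixel's ray), 0 where there is no reading), "mtx" (3x3 intrinsics, pixels), "pose" (4x4, takes a point from camera to world coordinates); the wrist camera has in their place "mount" (4x4, takes a point from camera to tool coordinates, whose origin is the TCP and whose axes are the flange's). Camera axes: x right, y down, z forward; pixel columns grow to the right and rows downward; lengths in m; the calibration is good to about 2 mm. A picture is of the moment at which its call begins: read the wrist's pose just before it.
- order.sign_off(): hands the job in; it is judged then, once.
The state is a dict: "t": time; "q": joint angles; "qd": joint speeds; "tau": joint torques, N m; "tcp_pos": TCP position; "tool_rot": TCP orientation; "force": force on the tool from outside, world axes, zero at the start; "ft_torque": the same for the moment, N m; "finger_gap": opening from 0.0 (shut) to 1.0 (fully open); "gripper_force": force on a finger pad.
Only numpy, scipy, OpenCV 4.12 (cv2) and the standard library are available. Lean on these libraries where they do the work, as an engineer would, in place of code of your own. Each camera call takes 0.05 s, during which the arm holds its last target. There are 200 camera calls.

## Task

Lock the brake lever's pin: take the larger of the two hairpin clips off the bench, lay its legs flat on the bracket's top face from the open end and push it along that face over the shank, under the pin's head, until it snaps past the bulges of its legs and the shank sits in the clip's round pocket. The pin gives on its return spring, so push slowly and gently until you feel the snap and stop pushing there: never press hard on the bracket nor drive the pin to the far end of its slot. Then let go, leaving the clip on the pin, and leave the small clip, screwdriver, jar and socket alone.

Things in the scene. Friction and masses are not known exactly. Their poses are not given: they have to be found in the camera images.
- clip: The larger hairpin clip, loose, flat on the bench, 65 g: a black upright grip block (24 mm along x, 14 across y, 33 tall) and two steel spring legs of 6 mm wire running to tips at x = 65 mm. Origin: centre of the block's underside; x to the tips, z up; wire centre at z = 3 mm. Hold the block across its 14 mm sides; the legs must stay free to spread. The other clip is too small.
- clip_seat (a point): Centre of the larger clip's round pocket (for a 12 mm shank), 38 mm along +x from the clip's origin, 3 mm above its underside, with the clip's axes. 8 mm nearer the block is a 6 mm high stop.
- clip_bulge (a point): Midway between the two inward bulges of the larger clip's legs, 46 mm along +x from the clip's origin, 3 mm above its underside. They leave a 7 mm gap that must spring open over the 12 mm shank; beyond them the mouth flares to 22 mm inside (34 mm over all) at the tips.
- bracket: Grey bracket fixed to the bench. Origin: bench level under the resting pin; z up. Flat top face 45 mm above the bench, 64 mm wide, from x = -93 (open end, robot's side) to 57 mm. Cheeks 16 mm high, 52 mm apart inside, stand on it from x = -8 to 52 mm, with a 20 mm high end wall at x = 49 mm: the clip comes from the open end along +x. Foot plate 110 x 110 x 8 mm.
- pin_groove (a point): On the axis of the upright steel pin, 3 mm above the bracket's top face (height of the clip wire's centre), bracket's axes; moves with the pin. Shank 12 mm across, 9 mm tall above the face; on it a head 19 mm across, 6 mm tall. The clip slides on the face under the head with 3 mm to spare.
- pin_rest (a point): Fixed point of the bracket where pin_groove lies when the pin is at rest, 48 mm above the bench; bracket's axes.
- pin (a joint): How far the pin is pushed along the bracket's +x, m: 0 at rest, 0.020 at the hard end of its slot. Its return spring gives 0.52 N per mm, damped. The clip snaps on at about 6 to 9 N of push, depending on friction, so the pin first yields well over 10 mm; then it springs back into the pocket and the push falls by more than half. The legs squeeze the shank with up to about 30 N in all.
- small_clip: The smaller hairpin clip, same look, 44 mm from grip centre to tips, grip block 24 by 14 mm, 27 mm tall; loose bystander. Origin at the grip block's underside.
- screwdriver: Screwdriver with a green handle lying on the bench, loose bystander.
- grease_jar: Aluminium jar with black lid, 60 mm across, 75 mm tall, standing on the bench, loose bystander. Origin under its centre.
- socket: Steel wrench socket, 28 mm across, 40 mm tall, standing on the bench, loose bystander. Origin under its centre.

How it is judged:
On the way, in this order (a step that is already met when the one before it is completed fails the run):
1. the larger clip is picked up off the bench (height (world z) of clip above 0.03 m), for 0.1 s.
2. the clip is flat on the bracket's top face with its mouth at the shank, not yet over it (x of clip_seat in the frame of pin_groove between -0.036 and -0.01 m and y of clip_seat in the frame of pin_groove between -0.006 and 0.006 m and z of clip_seat in the frame of pin_groove between -0.0025 and 0.003 m and contact force between clip and bracket above 0.1 N).
3. the clip has snapped past its bulges: the shank is in the pocket (horizontal distance between clip_seat and pin_groove below 0.003 m and z of clip_seat in the frame of pin_groove between -0.0025 and 0.003 m), for 0.2 s.
At the end, for the whole second after the job is handed in: The larger clip lies flat (within 0.12 rad) in the pin's groove, its pocket centre within 3 mm of the pin's axis and about 3 mm of its height, the pin back within 4 mm of its rest, the clip still and let go (all of step 3 and angle between clip's own z axis and vertical below 0.12 rad and value of joint pin below 0.004 m and linear speed of clip below 0.01 m/s and contact force between the fingers and clip below 0.1 N); the robot touches nothing.
It fails at once if the clip pressed on the pin or bracket with more than 40 N in all (the legs' own squeeze on the shank included) (contact force between clip and bracket above 40 N).
It fails at once if the pin driven to the far end of its slot (value of joint pin above 0.0195 m).
It fails at once if the pin still pushed more than 12 mm back after the clip has snapped on (pushing on after the snap) (horizontal distance between clip_seat and pin_groove below 0.0025 m and value of joint pin above 0.012 m).
It fails at once if the robot itself pressed on the bracket or pin with more than 20 N (contact force between any of the fingers, the arm and bracket above 20 N).
It fails at once if a bystander moved by more than 20 mm (distance of any of small_clip, screwdriver, grease_jar, socket from where it was at the start of the episode above 0.02 m).
It also fails if it takes over 56 s, if anything falls off the work surface, if the arm or the gripper's body presses on something with over 40 N, if the wrist force passes 120 N, or if a joint passes its speed limit or range.

## Working session

There is one attempt and no reset: what is moved stays moved. The work goes in short steps, Python scripts to look and compute and a shell command to move; the robot and the scene stay as the last step left them, time stands still between calls to the robot, and variables do not carry over. Pictures are saved under pics/ and viewed, at most 10 in all, crops included, and the job is handed in when it is done.

```bash
mkdir -p pics; ls; cat > h.py <<'E'
import numpy as np, cv2
from station import sense, vision, order
def snap(n,save=None):
    s=sense(); d=vision.snapshot(n)
    if save: cv2.imwrite(f'pics/{save}.png',d['image'])
    if n=='wrist':
        from scipy.spatial.transform import Rotation as R
        T=np.eye(4);T[:3,:3]=R.from_quat(s['tool_rot']).as_matrix();T[:3,3]=s['tcp_pos'];d['pose']=T@d['mount']
    np.savez(f'{save or n}.npz',**{k:v for k,v in d.items()})
    return d
def cloud(d):
    z=np.asarray(d['range_z'],float);K=d['mtx'];v,u=np.mgrid[:480,:640]
    P=np.stack([(u-K[0,2])/K[0,0]*z,(v-K[1,2])/K[1,1]*z,z],-1)
    P=P@d['pose'][:3,:3].T+d['pose'][:3,3]; P[z<=0]=np.nan
    return P
E
python3 - <<'E'
from h import *
print(sense())
for n in('top','side'):
    d=snap(n,n);print(n,d['pose'].round(3).tolist(),d['mtx'].tolist())
E
```

```text
pics
{'t': 0.0, 'q': array([ 9.62489167e-01,  5.28446878e-01,  1.43395587e+00, -3.55970254e-06,
        1.18138835e+00, -1.78550427e-01]), 'qd': array([ 0.0018337 , -0.00188457, -0.00108547,  0.00057878, -0.0007879 ,
        0.00212723]), 'tau': array([ 6.52215258e-04, -4.42359424e+01, -1.78031319e+01, -5.73974285e-05,
        8.46184907e-03, -1.30498339e-05]), 'tcp_pos': array([0.25999971, 0.56757833, 0.2473284 ]), 'tool_rot': array([ 2.13227803e-01,  9.77001891e-01, -1.01586921e-03, -4.19873540e-04]), 'force': array([ 0.65736273, -0.12462924,  0.42800708]), 'ft_torque': array([-0.01281297, -0.01288607,  0.02200156]), 'gripper_force': 0.0, 'finger_gap': 1.0012485861940954}
top [[0.025, -0.989, 0.144, 0.42], [-1.0, -0.023, 0.018, -0.001], [-0.014, -0.145, -0.989, 1.25], [0.0, 0.0, 0.0, 1.0]] [[582.2188500638695, 0.0, 319.3997211524111], [0.0, 582.2188500638695, 243.99131989340515], [0.0, 0.0, 1.0]]
side [[-0.977, -0.124, 0.172, 0.432], [-0.211, 0.501, -0.839, 0.856], [0.018, -0.857, -0.515, 0.607], [0.0, 0.0, 0.0, 1.0]] [[558.7019412558752, 0.0, 316.9380084458608], [0.0, 558.7019412558752, 240.48440830981374], [0.0, 0.0, 1.0]]
```

View pics/top.png

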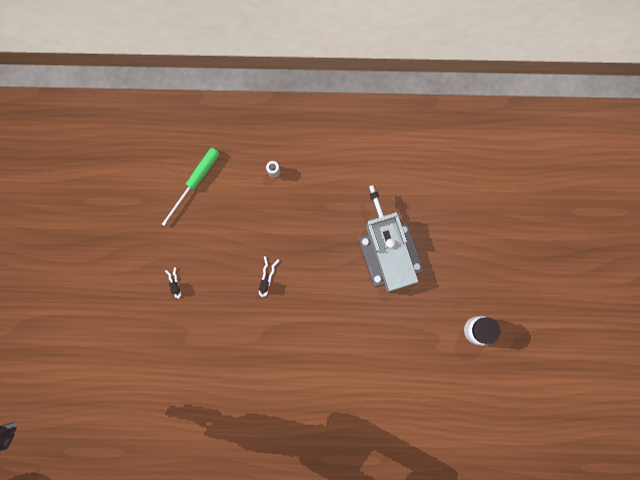

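The top view shows the larger clip's block near (265,290) with its tips at (265,258) and (278,263). The small clip is at (175,290). The pin head is at (390,243), and the bracket's open end is near (403,288). I'll enlarge both areas and take the positions from depth.

```bash
python3 - <<'E'
from h import *
d=dict(np.load('top.npz'));P=cloud(d);im=d['image']
a=cv2.resize(im[245:305,235:300],None,fx=6,fy=6,interpolation=2);b=cv2.resize(im[180:300,350:430],None,fx=4,fy=4,interpolation=2)
c=np.zeros((480,a.shape[1]+b.shape[1],3),np.uint8);c[:360,:a.shape[1]]=a;c[:,a.shape[1]:]=b;cv2.imwrite('pics/crop.png',c)
v,u=np.mgrid[:480,:640]
def rep(name,m):
    q=P[m];xy=q[:,:2].astype(np.float32);print(name,m.sum(),q.mean(0).round(4),q[:,2].min().round(3),q[:,2].max().round(3),cv2.minAreaRect(xy))
box=lambda u0,u1,v0,v1:(u>=u0)&(u<u1)&(v>=v0)&(v<v1)
z=P[...,2]
rep('clipblock',box(245,300,245,305)&(z>.02)); rep('clip all',box(245,300,245,305)&(z>.003))
rep('face',box(350,430,180,300)&(z>.041)&(z<.049)); rep('pin',box(378,403,225,262)&(z>.052)); rep('above',box(350,430,180,300)&(z>.052))
rep('small',box(155,195,255,305)&(z>.015))
E
```

```text
clipblock 84 [0.5081 0.136  0.0323] 0.021 0.039 ((0.508695125579834, 0.13638518750667572), (0.01376879122108221, 0.023763330653309822), 78.48580932617188)
clip all 801 [0.5311 0.1236 0.0078] 0.003 0.039 ((0.5338659286499023, 0.12151320278644562), (0.12778222560882568, 0.11715272068977356), 1.6975703239440918)
face 1658 [ 0.5754 -0.1349  0.0457] 0.041 0.049 ((0.5805665254592896, -0.13284972310066223), (0.14313910901546478, 0.06527947634458542), 19.294700622558594)
pin 121 [ 0.6087 -0.1316  0.0599] 0.052 0.066 ((0.5991246700286865, -0.13097181916236877), (0.03826155886054039, 0.07917360961437225), 47.92603302001953)
above 627 [ 0.6449 -0.1107  0.0615] 0.052 0.071 ((0.626161515712738, -0.11724065244197845), (0.2007252275943756, 0.06608626246452332), 18.936986923217773)
small 90 [0.5003 0.3255 0.0263] 0.015 0.033 ((0.5002619624137878, 0.32635751366615295), (0.023932218551635742, 0.015132059343159199), 17.544397354125977)
```

View pics/crop.png

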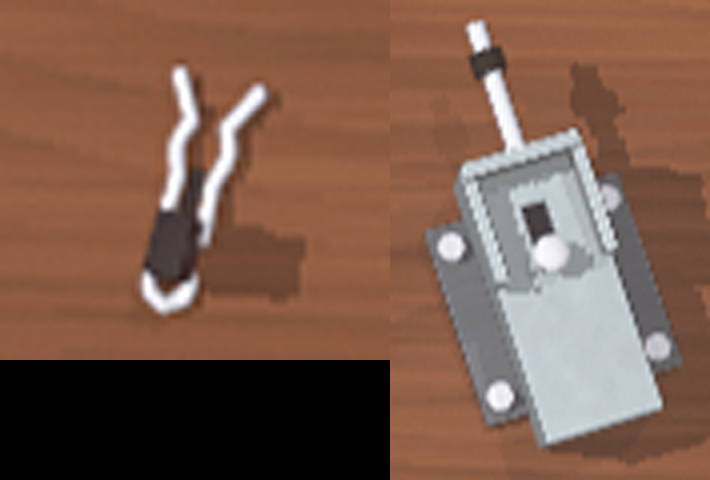

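The enlarged crops show the larger clip with its block centre near (264,285) and its tips at (265,257) and (279,260), so its yaw is about -11°. The bracket's axis points up-left at a yaw of about +19°, with the pin head at (390,243). I'll move above the clip.

```bash
python3 -m crank '[{"dp":[0.415,-0.72,-0.13],"angular":[0,0,0.66]},{"dp":[0.415,-0.72,-0.13],"angular":[0,0,0.66]},{"dp":[0.415,-0.72,-0.13],"angular":[0,0,0.66]},{"dp":[0.415,-0.72,-0.13],"angular":[0,0,0.66]},{"dp":[0.415,-0.72,-0.13],"angular":[0,0,0.66]},{"dp":[0.415,-0.72,-0.13],"angular":[0,0,0.66]},{"dp":[0.415,-0.72,-0.13],"angular":[0,0,0.66]},{"dp":[0.415,-0.72,-0.13],"angular":[0,0,0.66]},{"dp":[0.415,-0.72,-0.13],"angular":[0,0,0.66]},{"dp":[0.415,-0.72,-0.13],"angular":[0,0,0.66]},{"dp":[0.415,-0.72,-0.13],"angular":[0,0,0.66]},{"dp":[0.415,-0.72,-0.13],"angular":[0,0,0.66]},{"dp":[0.415,-0.72,-0.13],"angular":[0,0,0.66]},{"dp":[0.415,-0.72,-0.13],"angular":[0,0,0.66]},{"dp":[0.415,-0.72,-0.13],"angular":[0,0,0.66]},{"dp":[0.415,-0.72,-0.13],"angular":[0,0,0.66]},{"dp":[0.415,-0.72,-0.13],"angular":[0,0,0.66]},{"dp":[0.415,-0.72,-0.13],"angular":[0,0,0.66]},{"dp":[0.415,-0.72,-0.13],"angular":[0,0,0.66]},{"dp":[0.415,-0.72,-0.13],"angular":[0,0,0.66]}]' 0 40
python3 - <<'E'
from h import *
d=snap('wrist','w1');P=cloud(d);z=P[...,2]
print(d['mount'].round(3).tolist())
c=(abs(P[...,0]-.509)<.03)&(abs(P[...,1]-.136)<.03)
for lo,hi in((.028,.045),(.012,.045)):
    m=c&(z>lo)&(z<hi);q=P[m]
    if len(q): print(m.sum(),q.mean(0),cv2.minAreaRect(q[:,:2].astype(np.float32)))
T=dict(np.load('top.npz'))
def ray(u,v,h,D=T):
    K=D['mtx'];r=D['pose'][:3,:3]@np.array([(u-K[0,2])/K[0,0],(v-K[1,2])/K[1,1],1]);o=D['pose'][:3,3];return o+r*(h-o[2])/r[2]
print('tips',ray(265,257,.003),ray(278.7,260.3,.003),'pin',ray(390,243,.06))
E
```

```text
t: 2.1
tcp_pos: [0.5095, 0.1352, 0.1698]
tool_rot: [0.099, 0.995, -0.0, -0.0]
force: [-0.2, 1.0, 0.3]
finger_gap: 0.998
gripper_force: 0.0
[[0.0, -0.956, -0.295, 0.076], [1.0, -0.0, 0.0, 0.001], [-0.0, -0.295, 0.956, -0.127], [0.0, 0.0, 0.0, 1.0]]
818 [0.50534257 0.14003066 0.0336754 ] ((0.5058729648590088, 0.1399233192205429), (0.01417541690170765, 0.023923618718981743), 78.35707092285156)
931 [0.50411304 0.14027604 0.03208384] ((0.5058236718177795, 0.13997146487236023), (0.014330054633319378, 0.023966433480381966), 78.89429473876953)
tips [0.57096866 0.13767686 0.003     ] [0.56449044 0.10779814 0.003     ] pin [ 0.59918848 -0.1257107   0.06      ]
```

View pics/w1.png

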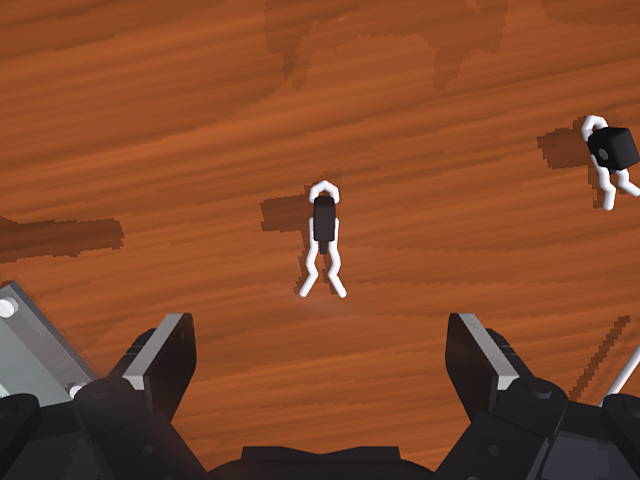

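The wrist view shows the larger clip centred between the fingers, with its block at about (324,218) and its tips toward the camera side. The small clip is well off to the right. I'll go down and grip.

```bash
python3 -m crank '[{"dp":[-0.07,0.1,-0.8],"angular":[0,0,0]},{"dp":[0,0,-0.8],"angular":[0,0,0]},{"dp":[0,0,-0.8],"angular":[0,0,0]},{"dp":[0,0,-0.8],"angular":[0,0,0]},{"dp":[0,0,-0.6],"angular":[0,0,0]},{"dp":[0,0,-0.5],"angular":[0,0,0]},{"dp":[0,0,-0.3],"angular":[0,0,0]},{"dp":[0,0,-0.2],"angular":[0,0,0]},{"dp":[0,0,0],"angular":[0,0,0]}]' 0 40
python3 -m crank '[{"dp":[0,0,0],"angular":[0,0,0]},{"dp":[0,0,0],"angular":[0,0,0]},{"dp":[0,0,0],"angular":[0,0,0]},{"dp":[0,0,0],"angular":[0,0,0]},{"dp":[0,0,0],"angular":[0,0,0]},{"dp":[0,0,0],"angular":[0,0,0]},{"dp":[0,0,0],"angular":[0,0,0]},{"dp":[0,0,0],"angular":[0,0,0]},{"dp":[0,0,0],"angular":[0,0,0]},{"dp":[0,0,0],"angular":[0,0,0]}]' 1 50
python3 - <<'E'
from h import *
d=snap('wrist','w2')
cv2.imwrite('pics/w2c.png',cv2.resize(d['image'][180:480,120:520],None,fx=2,fy=2))
E
```

```text
t: 3.05
tcp_pos: [0.507, 0.1392, 0.0258]
tool_rot: [0.099, 0.995, -0.0, -0.001]
force: [0.7, 0.4, 0.5]
finger_gap: 1.0
gripper_force: 0.0
t: 4.05
tcp_pos: [0.5075, 0.1392, 0.0267]
tool_rot: [0.1, 0.995, 0.0, 0.0]
force: [-0.2, -1.3, 5.6]
finger_gap: 0.155
gripper_force: 49.2
```

View pics/w2c.png

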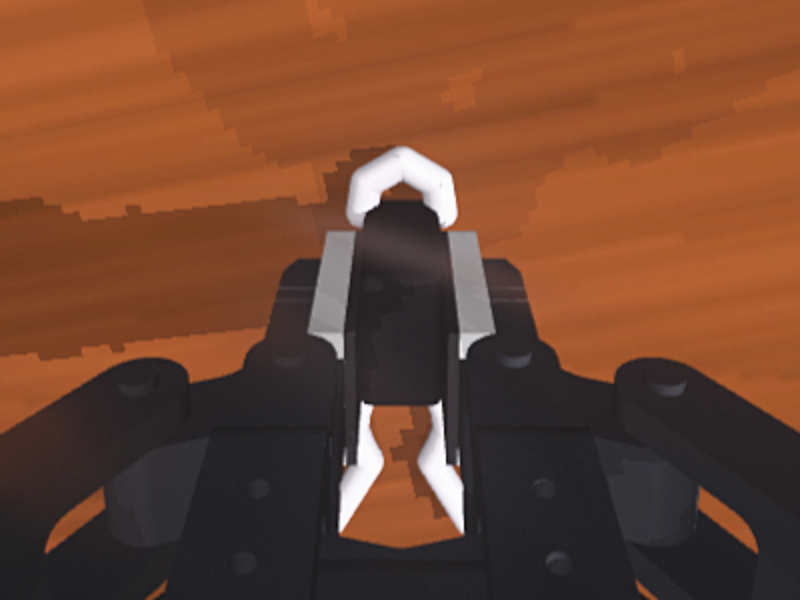

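The wrist view shows the clip's block held square between the pads, its legs free in front and the bulges at about (383,460) and (418,460) in the crop. I'll lift it and work out how it sits in the hand.

```bash
python3 -m crank '[{"dp":[0,0,0.2],"angular":[0,0,0]},{"dp":[0,0,0.5],"angular":[0,0,0]},{"dp":[0,0,0.7],"angular":[0,0,0]},{"dp":[0,0,0.7],"angular":[0,0,0]},{"dp":[0,0,0.7],"angular":[0,0,0]},{"dp":[0,0,0.5],"angular":[0,0,0]},{"dp":[0,0,0.2],"angular":[0,0,0]},{"dp":[0,0,0],"angular":[0,0,0]},{"dp":[0,0,0],"angular":[0,0,0]}]'
python3 - <<'E'
from h import *
from scipy.spatial.transform import Rotation as R
s=sense();print(s['force'],s['tcp_pos'])
d0=dict(np.load('w2.npz'));M=d0['mount'];K=d0['mtx'];print(K[0,0],K[:2,2])
def t(u,v,h): # tool z of plane
    r=M[:3,:3]@np.array([(u-K[0,2])/K[0,0],(v-K[1,2])/K[1,1],1]);o=M[:3,3];return (o+r*(h-o[2])/r[2])*1000
for n,u,v,zz in(('bulge',320.3,410,.003),('frontTop',320.3,380.5,.033),('backTop',320.3,281,.033),('loop',321,254,.003)):
    print(n,t(u,v,.0265-zz).round(1))
d=snap('wrist','w3');P=cloud(d)
Q=(P-s['tcp_pos'])@R.from_quat(s['tool_rot']).as_matrix()  # tool coords
m=(abs(Q[...,1])<.02)&(abs(Q[...,0])<.07)&(Q[...,2]>.0215)&(Q[...,2]<.03)
q=Q[m]*1000;print(m.sum(),q.min(0),q.max(0))
for a in range(-45,45,6):
    k=q[(q[:,0]>=a)&(q[:,0]<a+6)]
    if len(k):print(a,len(k),k[:,1:].min(0).round(1),k[:,1:].max(0).round(1))
g=(abs(Q[...,1])<.005)&(abs(Q[...,0])<.03)&(Q[...,2]>-.02)&(Q[...,2]<.005);q=Q[g]*1000;print('block',g.sum(),q.min(0),q.max(0),np.median(q,0))
cv2.imwrite('pics/w3c.png',cv2.resize(d['image'][180:480,120:520],None,fx=2,fy=2))
E
```

```text
t: 5.0
tcp_pos: [0.5068, 0.1391, 0.1307]
tool_rot: [0.1, 0.995, -0.0, -0.001]
force: [0.3, 0.5, -1.1]
finger_gap: 0.154
gripper_force: 48.7
[ 0.28187183  0.48732641 -1.1026171 ] [0.50675044 0.1391052  0.13072148]
430.344666148274 [320.27313294 236.99426561]
bulge [-46.    1.5  23.5]
frontTop [-10.1   1.5  -6.5]
backTop [25.   1.5 -6.5]
loop [23.   1.8 23.5]
308 [-54.5471623  -11.11984596  21.50234248] [24.09600087 14.36422803 24.13250559]
-45 56 [-6.  21.5] [ 7.5 24.1]
-39 21 [-6.3 21.5] [ 8.8 23.3]
-33 2 [ 7.  21.7] [ 7.4 22.1]
3 1 [ 8.9 21.6] [ 8.9 21.6]
9 68 [-8.7 21.5] [11.9 23.8]
15 55 [-7.9 21.5] [11.1 23.5]
21 56 [-4.1 21.5] [ 6.9 23.6]
block 2652 [-10.76182153  -4.99965941 -19.81990851] [13.61803356  4.99151224  4.98876068] [ 4.79281594 -0.18671215 -7.21617321]
```

View pics/w3c.png

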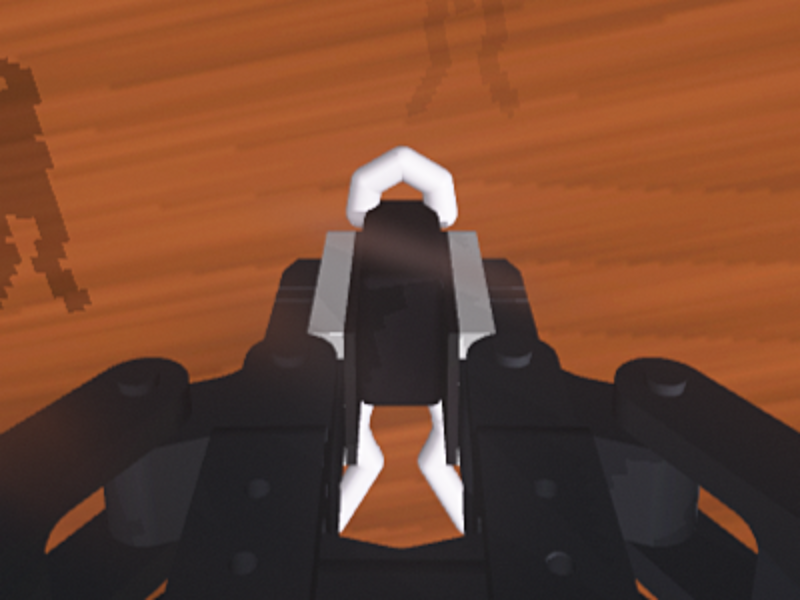

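The clip came off the bench and stayed put in the grip: the block fills the same pixels, and the bulges are still at (383,460) and (418,460). I'll look at the pin from above with the wrist camera, already turned to the bracket's yaw.

```bash
python3 -m crank '[{"dp":[0.33,-0.545,0.2],"angular":[0,0,2.04]},{"dp":[0.33,-0.545,0.2],"angular":[0,0,2.04]},{"dp":[0.33,-0.545,0.2],"angular":[0,0,2.04]},{"dp":[0.33,-0.545,0.2],"angular":[0,0,2.04]},{"dp":[0.33,-0.545,0.2],"angular":[0,0,2.04]},{"dp":[0.33,-0.545,0.2],"angular":[0,0,2.04]},{"dp":[0.33,-0.545,0.2],"angular":[0,0,2.04]},{"dp":[0.33,-0.545,0.2],"angular":[0,0,2.04]},{"dp":[0.33,-0.545,0.2],"angular":[0,0,2.04]},{"dp":[0.33,-0.545,0.2],"angular":[0,0,2.04]},{"dp":[0.33,-0.545,0.2],"angular":[0,0,2.04]},{"dp":[0.33,-0.545,0.2],"angular":[0,0,2.04]},{"dp":[0.33,-0.545,0.2],"angular":[0,0,2.04]},{"dp":[0.33,-0.545,0.2],"angular":[0,0,2.04]},{"dp":[0.33,-0.545,0.2],"angular":[0,0,2.04]},{"dp":[0,0,0],"angular":[0,0,0]},{"dp":[0,0,0],"angular":[0,0,0]}]'
python3 - <<'E'
from h import *
d=snap('wrist','w4');P=cloud(d);z=P[...,2]
near=(np.hypot(P[...,0]-.599,P[...,1]+.126)<.017)
for h in(.052,.056):
    q=P[near&(z>h)&(z<.07)];print(len(q),q.mean(0),np.median(q,0),cv2.minEnclosingCircle(q[:,:2].astype(np.float32)))
m=(np.hypot(P[...,0]-.59,P[...,1]+.126)<.15)&(z>.042)&(z<.049);q=P[m];print(q.mean(0),cv2.minAreaRect(q[:,:2].astype(np.float32)))
s=sense();print(s['tcp_pos'],s['tool_rot'],s['q'])
E
```

```text
t: 6.75
tcp_pos: [0.6549, -0.1058, 0.2198]
tool_rot: [-0.166, 0.986, 0.001, -0.001]
force: [0.3, 0.5, -1.1]
finger_gap: 0.148
gripper_force: 48.7
649 [ 0.59863997 -0.12337416  0.06022071] [ 0.59861577 -0.12342436  0.06037342] ((0.5987474322319031, -0.12325578182935715), 0.00950794480741024)
648 [ 0.59865357 -0.12336975  0.06022823] [ 0.59861717 -0.12342258  0.06037386] ((0.598777711391449, -0.12323564291000366), 0.009481463581323624)
[ 0.57713331 -0.13064513  0.04619217] ((0.5843494534492493, -0.1282079517841339), (0.12938442826271057, 0.0640699490904808), 18.79424285888672)
[ 0.65450162 -0.10515439  0.2197944 ] [-0.16625     0.98608184  0.00108878 -0.00153489] [-3.27738174e-01  6.10768993e-01  1.35615547e+00  4.96569317e-04
  1.17840385e+00 -2.23277689e+00]
```

View pics/w4.png

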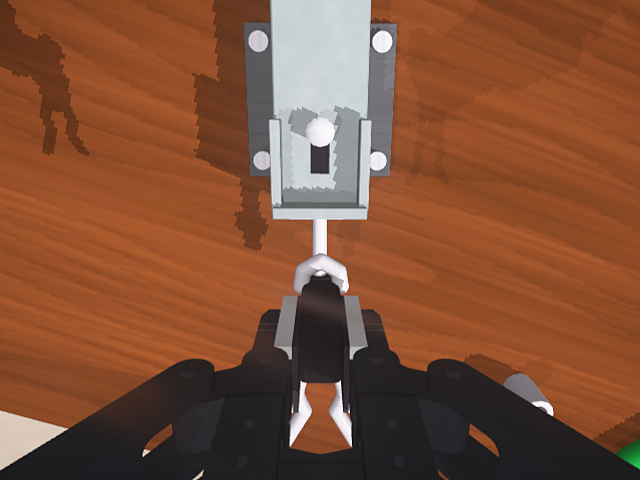

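The wrist view shows the pin head at (320,131), in line with the clip axis near column 320, and the face edges are parallel to the clip. I'll back off along the bracket's axis and come down over the open end.

```bash
python3 -m crank '[{"dp":[-0.442,-0.154,-0.15],"angular":[0,0,0]},{"dp":[-0.442,-0.154,-0.15],"angular":[0,0,0]},{"dp":[-0.442,-0.154,-0.15],"angular":[0,0,0]},{"dp":[-0.442,-0.154,-0.15],"angular":[0,0,0]},{"dp":[-0.442,-0.154,-0.15],"angular":[0,0,0]},{"dp":[-0.442,-0.154,-0.15],"angular":[0,0,0]},{"dp":[-0.442,-0.154,-0.15],"angular":[0,0,0]},{"dp":[-0.442,-0.154,-0.15],"angular":[0,0,0]},{"dp":[-0.442,-0.154,-0.15],"angular":[0,0,0]},{"dp":[-0.442,-0.154,-0.15],"angular":[0,0,0]},{"dp":[0,0,-0.6],"angular":[0,0,0]},{"dp":[0,0,-0.6],"angular":[0,0,0]},{"dp":[0,0,-0.6],"angular":[0,0,0]},{"dp":[0,0,-0.6],"angular":[0,0,0]},{"dp":[0,0,-0.4],"angular":[0,0,0]},{"dp":[0,0,-0.2],"angular":[0,0,0]},{"dp":[0,0,0],"angular":[0,0,0]},{"dp":[0,0,0],"angular":[0,0,0]}]'
python3 - <<'E'
from h import *
s=sense();print(s['tcp_pos'],s['force'])
d=snap('side','s1');K=d['mtx'];Pi=np.linalg.inv(d['pose'])
c=Pi@np.array([.58,-.13,.06,1]);p=K@c[:3];u,v=(p[:2]/p[2]).astype(int);print(u,v)
cv2.imwrite('pics/s1c.png',cv2.resize(d['image'][v-75:v+75,u-100:u+100],None,fx=4,fy=4,interpolation=2))
E
```

```text
t: 8.6
tcp_pos: [0.5235, -0.1522, 0.0867]
tool_rot: [-0.167, 0.986, -0.0, 0.0]
force: [0.3, 0.1, -1.5]
finger_gap: 0.154
gripper_force: 48.7
[ 0.52346127 -0.15222338  0.08671267] [ 0.3405682   0.12848143 -1.4844789 ]
343 219
```

View pics/s1c.png

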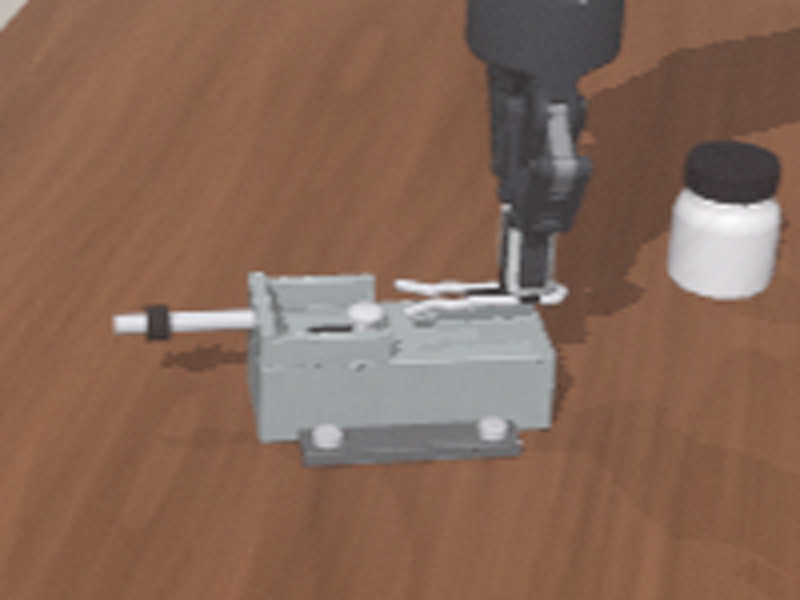

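The side crop shows the clip level above the face. Its tips are near (400,287) and (412,312), behind the pin head at (366,313). I'll lower to light contact.

```bash
python3 -m crank '[{"dp":[0,0,-0.15],"angular":[0,0,0]},{"dp":[0,0,-0.15],"angular":[0,0,0]},{"dp":[0,0,-0.1],"angular":[0,0,0]},{"dp":[0,0,-0.03],"angular":[0,0,0]},{"dp":[0,0,0],"angular":[0,0,0]},{"dp":[0,0,0],"angular":[0,0,0]}]'; for i in 1; do python3 -m crank '[{"dp":[0,0,-0.03],"angular":[0,0,0]},{"dp":[0,0,0],"angular":[0,0,0]}]'; done; python3 -m crank '[{"dp":[0,0,-0.02],"angular":[0,0,0]},{"dp":[0,0,0],"angular":[0,0,0]}]'
```

```text
t: 9.25
tcp_pos: [0.5232, -0.1523, 0.0734]
tool_rot: [-0.167, 0.986, -0.0, 0.0]
force: [0.6, 0.2, -0.4]
finger_gap: 0.153
gripper_force: 48.7
t: 9.45
tcp_pos: [0.5232, -0.1523, 0.0725]
tool_rot: [-0.167, 0.986, -0.0, 0.0]
force: [0.6, 0.3, -1.2]
finger_gap: 0.152
gripper_force: 48.7
t: 9.65
tcp_pos: [0.5232, -0.1523, 0.0719]
tool_rot: [-0.167, 0.986, 0.0, -0.0]
force: [0.1, -0.3, -0.3]
finger_gap: 0.151
gripper_force: 48.7
```

```bash
python3 -m crank '[{"dp":[0,0,-0.02],"angular":[0,0,0]},{"dp":[0,0,0],"angular":[0,0,0]}]';python3 -m crank '[{"dp":[0,0,-0.02],"angular":[0,0,0]},{"dp":[0,0,0],"angular":[0,0,0]}]'
```

```text
t: 9.85
tcp_pos: [0.5232, -0.1523, 0.0718]
tool_rot: [-0.167, 0.986, -0.0, 0.0]
force: [-1.4, -0.3, 4.0]
finger_gap: 0.153
gripper_force: 49.3
t: 10.05
tcp_pos: [0.5232, -0.1523, 0.0717]
tool_rot: [-0.167, 0.986, -0.0, 0.0]
force: [-2.2, 0.7, 8.3]
finger_gap: 0.154
gripper_force: 50.1
```

```bash
python3 -m crank '[{"dp":[0,0,0.025],"angular":[0,0,0]},{"dp":[0.061,0.026,0],"angular":[0,0,0]},{"dp":[0.061,0.026,0],"angular":[0,0,0]},{"dp":[0.061,0.026,0],"angular":[0,0,0]},{"dp":[0.061,0.026,0],"angular":[0,0,0]},{"dp":[0.061,0.026,0],"angular":[0,0,0]},{"dp":[0.061,0.026,0],"angular":[0,0,0]},{"dp":[0.061,0.026,0],"angular":[0,0,0]},{"dp":[0,0,0],"angular":[0,0,0]},{"dp":[0,0,0],"angular":[0,0,0]}]'
python3 - <<'E'
from h import *
def dd(n,lo):
    d=snap(n,n+'2');K=d['mtx'];c=np.linalg.inv(d['pose'])@np.array([.585,-.13,.05,1]);p=K@c[:3];u,v=(p[:2]/p[2]).astype(int);print(u,v)
    return cv2.resize(d['image'][v-50:v+50,u-65:u+65],None,fx=3,fy=6 if 0 else 3,interpolation=2)
cv2.imwrite('pics/m.png',np.hstack([dd('side',0),dd('top',0)]))
E
```

```text
t: 11.05
tcp_pos: [0.5365, -0.1469, 0.0717]
tool_rot: [-0.167, 0.986, -0.0, 0.0]
force: [-0.2, -0.1, 4.8]
finger_gap: 0.155
gripper_force: 49.5
341 223
391 250
```

View pics/m.png

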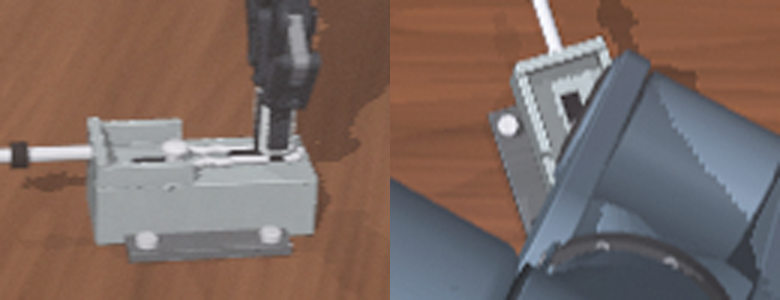

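The side crop shows the clip flat on the face with its legs' mouth just around the head at (177,150). The top view is blocked by the arm. I'll ease the down-force and push slowly.

```bash
python3 -m crank '[{"dp":[0,0,0.015],"angular":[0,0,0]},{"dp":[0,0,0],"angular":[0,0,0]},{"dp":[0.0315,0.0109,0],"angular":[0,0,0]},{"dp":[0.0315,0.0109,0],"angular":[0,0,0]},{"dp":[0.0315,0.0109,0],"angular":[0,0,0]},{"dp":[0.0315,0.0109,0],"angular":[0,0,0]},{"dp":[0.0315,0.0109,0],"angular":[0,0,0]},{"dp":[0.0315,0.0109,0],"angular":[0,0,0]},{"dp":[0.0315,0.0109,0],"angular":[0,0,0]},{"dp":[0.0315,0.0109,0],"angular":[0,0,0]},{"dp":[0,0,0],"angular":[0,0,0]}]'
python3 -m crank '[{"dp":[0.0315,0.0109,0],"angular":[0,0,0]},{"dp":[0.0315,0.0109,0],"angular":[0,0,0]},{"dp":[0.0315,0.0109,0],"angular":[0,0,0]},{"dp":[0.0315,0.0109,0],"angular":[0,0,0]},{"dp":[0,0,0],"angular":[0,0,0]}]'
python3 -m crank '[{"dp":[0.0315,0.0109,0],"angular":[0,0,0]},{"dp":[0.0315,0.0109,0],"angular":[0,0,0]},{"dp":[0.0315,0.0109,0],"angular":[0,0,0]},{"dp":[0,0,0],"angular":[0,0,0]}]'
```

```text
t: 12.25
tcp_pos: [0.5437, -0.1442, 0.0718]
tool_rot: [-0.167, 0.986, 0.0, 0.0]
force: [0.0, 0.6, -0.2]
finger_gap: 0.152
gripper_force: 48.9
t: 12.75
tcp_pos: [0.5475, -0.1429, 0.0719]
tool_rot: [-0.167, 0.986, -0.0, 0.0]
force: [-0.5, -0.0, -0.9]
finger_gap: 0.151
gripper_force: 48.8
t: 13.15
tcp_pos: [0.5503, -0.1419, 0.0719]
tool_rot: [-0.167, 0.986, -0.0, -0.0]
force: [0.4, 0.0, -0.6]
finger_gap: 0.15
gripper_force: 48.8
```

```bash
python3 -m crank '[{"dp":[0,0,-0.012],"angular":[0,0,0]},{"dp":[0,0,0],"angular":[0,0,0]}]'
python3 -m crank '[{"dp":[0.0315,0.0109,0],"angular":[0,0,0]},{"dp":[0.0315,0.0109,0],"angular":[0,0,0]},{"dp":[0,0,0],"angular":[0,0,0]}]'
python3 -m crank '[{"dp":[0.0315,0.0109,0],"angular":[0,0,0]},{"dp":[0.0315,0.0109,0],"angular":[0,0,0]},{"dp":[0,0,0],"angular":[0,0,0]}]'
```

```text
t: 13.35
tcp_pos: [0.5502, -0.1419, 0.0718]
tool_rot: [-0.167, 0.986, -0.0, 0.0]
force: [-0.3, 0.3, 1.8]
finger_gap: 0.153
gripper_force: 49.1
t: 13.65
tcp_pos: [0.5519, -0.1413, 0.0718]
tool_rot: [-0.167, 0.986, -0.0, -0.0]
force: [-2.0, -1.5, 4.0]
finger_gap: 0.154
gripper_force: 49.3
t: 13.95
tcp_pos: [0.5537, -0.1407, 0.0718]
tool_rot: [-0.167, 0.986, -0.0, -0.0]
force: [-4.0, -1.0, 5.2]
finger_gap: 0.155
gripper_force: 49.5
```

```bash
python3 -m crank '[{"dp":[0.0315,0.0109,0.01],"angular":[0,0,0]},{"dp":[0.0315,0.0109,0],"angular":[0,0,0]},{"dp":[0,0,0],"angular":[0,0,0]}]'
python3 -m crank '[{"dp":[0.0315,0.0109,0],"angular":[0,0,0]},{"dp":[0.0315,0.0109,0],"angular":[0,0,0]},{"dp":[0,0,0],"angular":[0,0,0]}]'
```

```text
t: 14.25
tcp_pos: [0.5556, -0.14, 0.0718]
tool_rot: [-0.167, 0.986, 0.0, -0.0]
force: [-3.6, -1.3, 3.4]
finger_gap: 0.156
gripper_force: 49.3
t: 14.55
tcp_pos: [0.5574, -0.1393, 0.0718]
tool_rot: [-0.167, 0.986, 0.0, -0.0]
force: [-4.4, -2.0, 4.0]
finger_gap: 0.153
gripper_force: 49.4
```

```bash
python3 -m crank '[{"dp":[0.0315,0.0109,0.005],"angular":[0,0,0]},{"dp":[0.0315,0.0109,0],"angular":[0,0,0]},{"dp":[0,0,0],"angular":[0,0,0]}]'
```

```text
t: 14.85
tcp_pos: [0.559, -0.1387, 0.0718]
tool_rot: [-0.167, 0.986, 0.0, -0.001]
force: [-5.0, -2.7, 2.9]
finger_gap: 0.155
gripper_force: 49.3
```

```bash
python3 -m crank '[{"dp":[0.0315,0.0109,0],"angular":[0,0,0]},{"dp":[0,0,0],"angular":[0,0,0]},{"dp":[0,0,0],"angular":[0,0,0]}]'
```

```text
t: 15.15
tcp_pos: [0.5598, -0.1385, 0.0718]
tool_rot: [-0.167, 0.986, 0.0, -0.001]
force: [-5.3, -2.6, 5.0]
finger_gap: 0.149
gripper_force: 49.4
```

```bash
python3 -m crank '[{"dp":[0.0315,0.0109,0.01],"angular":[0,0,0]},{"dp":[0,0,0],"angular":[0,0,0]},{"dp":[0,0,0],"angular":[0,0,0]}]'
```

```text
t: 15.45
tcp_pos: [0.5606, -0.1381, 0.0718]
tool_rot: [-0.167, 0.986, 0.0, -0.001]
force: [-5.1, -3.3, 2.1]
finger_gap: 0.154
gripper_force: 49.1
```

```bash
python3 -m crank '[{"dp":[0.0315,0.0109,0],"angular":[0,0,0]},{"dp":[0,0,0],"angular":[0,0,0]},{"dp":[0,0,0],"angular":[0,0,0]}]'
```

```text
t: 15.75
tcp_pos: [0.5614, -0.1378, 0.0718]
tool_rot: [-0.167, 0.986, 0.0, -0.001]
force: [-6.0, -3.4, 3.5]
finger_gap: 0.157
gripper_force: 49.2
```

```bash
python3 -m crank '[{"dp":[0.0315,0.0109,0],"angular":[0,0,0]},{"dp":[0,0,0],"angular":[0,0,0]},{"dp":[0,0,0],"angular":[0,0,0]}]'
```

```text
t: 16.05
tcp_pos: [0.5622, -0.1375, 0.0718]
tool_rot: [-0.167, 0.986, 0.0, -0.001]
force: [-6.5, -2.6, 2.3]
finger_gap: 0.153
gripper_force: 49.2
```

```bash
python3 -m crank '[{"dp":[0.0315,0.0109,0.005],"angular":[0,0,0]},{"dp":[0,0,0],"angular":[0,0,0]},{"dp":[0,0,0],"angular":[0,0,0]}]'
```

```text
t: 16.35
tcp_pos: [0.563, -0.1373, 0.0719]
tool_rot: [-0.167, 0.986, 0.0, -0.002]
force: [-5.9, -3.2, 1.9]
finger_gap: 0.151
gripper_force: 49.1
```

```bash
python3 -m crank '[{"dp":[0.0315,0.0109,0],"angular":[0,0,0]},{"dp":[0,0,0],"angular":[0,0,0]},{"dp":[0,0,0],"angular":[0,0,0]}]'
```

```text
t: 16.65
tcp_pos: [0.5638, -0.137, 0.0719]
tool_rot: [-0.167, 0.986, 0.0, -0.002]
force: [-6.2, -4.1, 2.9]
finger_gap: 0.155
gripper_force: 49.2
```

```bash
python3 -m crank '[{"dp":[0.0315,0.0109,0],"angular":[0,0,0]},{"dp":[0,0,0],"angular":[0,0,0]},{"dp":[0,0,0],"angular":[0,0,0]}]'
```

```text
t: 16.95
tcp_pos: [0.5647, -0.1367, 0.0719]
tool_rot: [-0.167, 0.986, 0.0, -0.002]
force: [-5.6, -4.6, 2.9]
finger_gap: 0.152
gripper_force: 49.2
```

```bash
python3 -m crank '[{"dp":[0.004,-0.012,0],"angular":[0,0,0]},{"dp":[0.0315,0.0109,0],"angular":[0,0,0]},{"dp":[0,0,0],"angular":[0,0,0]},{"dp":[0,0,0],"angular":[0,0,0]}]'
```

```text
t: 17.35
tcp_pos: [0.5653, -0.1365, 0.0719]
tool_rot: [-0.167, 0.986, 0.001, -0.002]
force: [-7.2, -4.4, 3.5]
finger_gap: 0.154
gripper_force: 49.3
```

```bash
python3 -m crank '[{"dp":[0.026,0.005,0.005],"angular":[0,0,0]},{"dp":[0,0,0],"angular":[0,0,0]},{"dp":[0,0,0],"angular":[0,0,0]}]'
```

```text
t: 17.65
tcp_pos: [0.566, -0.1363, 0.0719]
tool_rot: [-0.167, 0.986, 0.001, -0.002]
force: [-7.7, -4.0, 2.0]
finger_gap: 0.151
gripper_force: 49.2
```

```bash
python3 -m crank '[{"dp":[0.024,0.006,0],"angular":[0,0,0]},{"dp":[0,0,0],"angular":[0,0,0]},{"dp":[0,0,0],"angular":[0,0,0]}]'
```

```text
t: 17.95
tcp_pos: [0.5666, -0.1361, 0.0719]
tool_rot: [-0.167, 0.986, 0.001, -0.002]
force: [-6.7, -5.0, 3.6]
finger_gap: 0.15
gripper_force: 49.3
```

```bash
cat > pinx.py <<'E'
from h import *
ex=np.array([.9455,.3256]);ey=np.array([-.3256,.9455]);c0=np.array([.5988,-.1233])
def pin(d):
    P=cloud(d);X=(P[...,:2]-c0)@ex;Y=(P[...,:2]-c0)@ey
    m=(P[...,2]>.0565)&(P[...,2]<.064)&(X>-15)&(X>-.015)&(X<.035)&(abs(Y)<.015);return m.sum(),np.c_[X[m],Y[m]].min(0)*1e3,np.c_[X[m],Y[m]].max(0)*1e3,np.c_[X[m],Y[m]].mean(0)*1e3
if __name__=='__main__':
    print(pin(dict(np.load('s1.npz'))));print(pin(dict(np.load('side2.npz'))));print(pin(snap('side','sx')))
E
python3 pinx.py
```

```text
(np.int64(27), array([-6.69031402, -6.46297076]), array([8.48703811, 8.1381058 ]), array([1.35095511, 1.51399206]))
(np.int64(27), array([-6.8467008 , -6.55321918]), array([8.48269333, 8.47522072]), array([1.10405872, 1.45068576]))
(np.int64(28), array([ 8.02303998, -7.04226553]), array([22.66364477, 12.32489168]), array([15.84122052,  2.185268  ]))
```

The side depth puts the pin at 14.6 mm of yield, and the force has levelled off near 8 N, so the snap should be close. I'll keep to small steps.

```bash
python3 -m crank '[{"dp":[0.02,0.004,0.006],"angular":[0,0,0]},{"dp":[0,0,0],"angular":[0,0,0]},{"dp":[0,0,0],"angular":[0,0,0]}]'
```

```text
t: 18.3
tcp_pos: [0.5672, -0.1359, 0.072]
tool_rot: [-0.167, 0.986, 0.001, -0.002]
force: [-6.6, -3.9, 2.4]
finger_gap: 0.15
gripper_force: 49.1
```

```bash
python3 -m crank '[{"dp":[0.02,0.004,0.0],"angular":[0,0,0]},{"dp":[0,0,0],"angular":[0,0,0]},{"dp":[0,0,0],"angular":[0,0,0]}]'; python3 pinx.py | tail -1
```

```text
t: 18.6
tcp_pos: [0.568, -0.1357, 0.072]
tool_rot: [-0.167, 0.986, 0.001, -0.002]
force: [-5.8, -3.3, 2.9]
finger_gap: 0.149
gripper_force: 49.1
(np.int64(29), array([ 6.40179548, -6.95936954]), array([22.82502563,  8.91732038]), array([14.55856142,  2.39720794]))
```

```bash
python3 -m crank '[{"dp":[0.016,0.005,0.0],"angular":[0,0,0]},{"dp":[0,0,0],"angular":[0,0,0]},{"dp":[0,0,0],"angular":[0,0,0]}]'; python3 pinx.py | tail -1
```

```text
t: 18.95
tcp_pos: [0.5704, -0.1354, 0.0723]
tool_rot: [-0.167, 0.986, 0.0, -0.0]
force: [-2.1, -0.2, -1.8]
finger_gap: 0.148
gripper_force: 48.7
(np.int64(27), array([-1.99789098, -6.77474429]), array([12.84932845, 12.10780521]), array([5.04636286, 2.48038465]))
```

The clip snapped on: the push dropped to about 2 N and the pin sprang back to about 4 mm. I'll ease back with the spring to the rest position.

```bash
python3 -m crank '[{"dp":[0,0,0],"angular":[0,0,0]},{"dp":[0,0,0],"angular":[0,0,0]},{"dp":[-0.0158,-0.0054,0],"angular":[0,0,0]},{"dp":[-0.0158,-0.0054,0],"angular":[0,0,0]},{"dp":[-0.0158,-0.0054,0],"angular":[0,0,0]},{"dp":[-0.0158,-0.0054,0],"angular":[0,0,0]},{"dp":[-0.0158,-0.0054,0],"angular":[0,0,0]},{"dp":[-0.0158,-0.0054,0],"angular":[0,0,0]},{"dp":[-0.0158,-0.0054,0],"angular":[0,0,0]},{"dp":[-0.0158,-0.0054,0],"angular":[0,0,0]},{"dp":[0,0,0],"angular":[0,0,0]},{"dp":[0,0,0],"angular":[0,0,0]}]'; python3 pinx.py | tail -1
```

```text
t: 20.2
tcp_pos: [0.5668, -0.137, 0.0728]
tool_rot: [-0.167, 0.986, -0.0, 0.0]
force: [-0.8, 1.9, -0.1]
finger_gap: 0.156
gripper_force: 48.8
(np.int64(26), array([-4.36494295, -5.70042164]), array([ 8.70059257, 10.0352479 ]), array([2.16295842, 2.4341519 ]))
```

```bash
python3 -m crank '[{"dp":[0,0,-0.012],"angular":[0,0,0]},{"dp":[0,0,-0.012],"angular":[0,0,0]},{"dp":[0,0,0],"angular":[0,0,0]},{"dp":[0,0,0],"angular":[0,0,0]}]'; python3 -m crank '[{"dp":[0,0,0],"angular":[0,0,0]},{"dp":[0,0,0],"angular":[0,0,0]},{"dp":[0,0,0],"angular":[0,0,0]},{"dp":[0,0,0],"angular":[0,0,0]},{"dp":[0,0,0],"angular":[0,0,0]},{"dp":[0,0,0],"angular":[0,0,0]}]' 0.45; python3 -m crank '[{"dp":[0,0,0.1],"angular":[0,0,0]},{"dp":[0,0,0.3],"angular":[0,0,0]},{"dp":[0,0,0.6],"angular":[0,0,0]},{"dp":[0,0,0.8],"angular":[0,0,0]},{"dp":[0,0,0.8],"angular":[0,0,0]},{"dp":[0,0,0.8],"angular":[0,0,0]},{"dp":[0.3,0.1,0.8],"angular":[0,0,0]},{"dp":[0.5,0.17,0.6],"angular":[0,0,0]},{"dp":[0.6,0.2,0],"angular":[0,0,0]},{"dp":[0.6,0.2,0],"angular":[0,0,0]},{"dp":[0.4,0.14,0],"angular":[0,0,0]},{"dp":[0,0,0],"angular":[0,0,0]},{"dp":[0,0,0],"angular":[0,0,0]},{"dp":[0,0,0],"angular":[0,0,0]}]'
python3 pinx.py | tail -1
python3 - <<'E'
from h import *
d=snap('wrist','w9');P=cloud(d);ex=np.array([.9455,.3256]);ey=np.array([-.3256,.9455]);q=P[...,:2]-np.array([.5988,-.1233]);X=q@ex*1e3;Y=q@ey*1e3;z=P[...,2]
for n,m in(('pin',(abs(Y)<14)&(X>-14)&(X<25)&(z>.056)&(z<.066)),('block',(abs(Y)<14)&(X>-60)&(X<-20)&(z>.07)&(z<.085))):
    print(n,m.sum(),X[m].min(),X[m].max(),Y[m].min(),Y[m].max(),np.median(z[m]),z[m].min(),z[m].max())
cv2.imwrite('pics/fin.png',np.hstack([cv2.resize(d['image'],(400,300)),cv2.resize(np.load('sx.npz')['image'][145:295,243:443],(400,300))]))
E
```

```text
t: 20.65
tcp_pos: [0.5667, -0.137, 0.072]
tool_rot: [-0.167, 0.986, -0.0, 0.0]
force: [-1.4, 0.8, -0.5]
finger_gap: 0.152
gripper_force: 48.8
t: 21.25
tcp_pos: [0.5668, -0.137, 0.0721]
tool_rot: [-0.167, 0.986, -0.0, 0.0]
force: [-0.0, 0.4, 0.2]
finger_gap: 0.55
gripper_force: 0.0
t: 22.65
tcp_pos: [0.6377, -0.1128, 0.2158]
tool_rot: [-0.166, 0.986, 0.0, -0.001]
force: [0.3, -0.1, -0.1]
finger_gap: 0.549
gripper_force: 0.0
(np.int64(30), array([-5.94807414, -7.23749925]), array([ 9.9243115 , 11.64535997]), array([1.68630829, 1.96459538]))
pin 638 -8.645933583447764 9.84876901056221 -9.148667713867665 9.226180035489199 0.06035729674760398 0.05603130891402397 0.06305200488010881
block 999 -47.49010126807244 -23.815320167275466 -7.980648136015151 6.517699371446168 0.07899088529067122 0.07096972111861671 0.08103755357257486
```

View pics/fin.png

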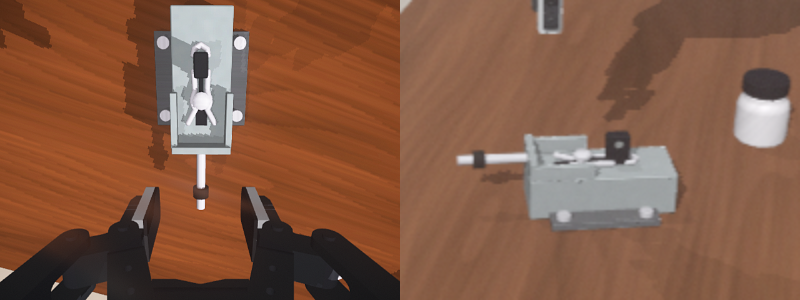

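The wrist half shows the clip on the pin: head at (202,101), block at (201,65), legs spread past the head. The side half shows it flat on the face with the gripper clear. I'll do one numeric check of the pocket's centring before I hand in.

```bash
python3 - <<'E'
from h import *
ex=np.array([.9455,.3256]);ey=np.array([-.3256,.9455])
for f,D in(('w9',dict(np.load('w9.npz'))),('top',snap('top','t9'))):
    P=cloud(D);q=P[...,:2]-np.array([.5988,-.1233]);X=q@ex*1e3;Y=q@ey*1e3;z=P[...,2]
    for n,m in(('tips',(abs(Y)<20)&(abs(Y)>8)&(X>8)&(X<40)&(z>.048)&(z<.055)),('head',(abs(Y)<14)&(X>-14)&(X<25)&(z>.057)&(z<.066)),('loop',(abs(Y)<14)&(X<-48)&(X>-75)&(z>.048)&(z<.055)),('blocktop',(abs(Y)<14)&(X>-60)&(X<-20)&(z>.074)&(z<.085))):
        if m.sum(): print(f,n,m.sum(),np.percentile(X[m],[0,2,98,100]).round(1),np.percentile(Y[m],[0,100]).round(1))
E
```

```text
w9 tips 419 [ 8.1  8.6 27.5 35.2] [-17.2  17.5]
w9 head 632 [-8.6 -8.   8.9  9.8] [-9.1  9.2]
w9 loop 346 [-74.2 -59.7 -48.1 -48. ] [-12.7  12. ]
w9 blocktop 978 [-47.5 -46.8 -24.4 -23.8] [-7.9  6.4]
```

```bash
python3 -c "
from station import order
print(order.sign_off())"
```

```text
the job is handed in; nothing more can be done
None
```

The larger clip snapped onto the pin and is let go. By camera, the pin is back within about 1 mm of rest and the pocket is within about 2 mm of its axis. The job is handed in at about 23 s; no verdict was returned.

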